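# Park the pasta machine's index plunger and slide out the cutter head

## Robot

A 6-joint arm with a two-finger parallel gripper is mounted at the origin on the work surface. World frame = base frame: x ahead of the robot, y to its left, z up, the work surface at z = 0. Lengths are in m, angles in rad, forces in N, time in s.
With the tool pointing down it reaches from about 0.375 to 0.925 m from the base axis. Payload 5.7 kg.
Tool frame: the origin (TCP) lies midway between the tips of the shut fingers; the grasp point (between the pads) lies ctrl.grip_point_offset behind it (ctrl.grip_point_offset is the distance from the TCP to the grasp point, in m); z points along the fingers, y is the direction in which the jaws open and shut (so a half turn about z gives the same grasp; the last joint's range is limited). The gripper opens to 88 mm and grips with 3 to 60 N. Pads are 20 mm wide; open, the fingers measure 115 mm over their backs; the gripper's body (75 mm by 178 mm) begins 61 mm behind the grasp point.
Start: joints at [1.225, 0.359, 1.51, -0, 1.272, -0.115], TCP at [0.137, 0.584, 0.223] pointing down, gripper open.
Joint ranges: [-2.97, 2.97], [-1.01, 2.36], [0.21, 2.38], [-0.96, 4.11], [0.2, 2.71], [-2.98, 2.98]. Speed limits (rad/s): [2.39, 2.39, 3.14, 3.14, 3.14, 3.14].

## Interface

Orientations are given as a unit quaternion [w, x, y, z].
In Python, from bench import ctrl, get_image, workorder gives the robot as it stands. The module is installed in compiled form; this text tells all that it offers.
- The arm moves only by the tool step_arm, never from a script. Its argument "plan" is a list of rows, each a list of 3 entries, a list of its own where there are three numbers: the shift along the world's x, y, z in mm, then the turn, a rotation vector about the world's x, y, z in degrees, then the opening, from -1 (shut) to 1 (fully open), so that 0 is half open. A call has 1 to 10 rows; each row shifts and turns the commanded pose from where the row before left it; what a row does not reach is not made up. A row lasts 1/8 s, in which the tool goes at most 62.5 mm and 10.7 degrees, less where a joint would pass 70% of its speed; a pose out of reach is approached as far as the arm can. A call with a gripper value outside its range is refused whole. The fingers move at their own pace and stop on an object; "newtons" is the grip in N (left out, the last holds). Time passes only in rows, so rows that do not move let the fingers close. It gives the time, the measured TCP pose, the force and the opening at its end, in the units of the state.
- ctrl.get_state(): the state, without advancing time (a new reading comes with each control period).
- get_image(name): name is "scene" or "side" or "wrist"; returns a dict with "color" (400x640x3 uint8, red, green, blue), "camera_matrix" (3x3 intrinsics, pixels), "dist" ([k1, k2, p1, p2, k3] as OpenCV has them; the pictures are not rectified), "eye" and "rotation" of the camera in the world; the wrist camera has in their place "tool_from_camera" (4x4, takes a point from camera to tool coordinates, whose origin is the TCP and whose axes are the flange's). Camera axes: x right, y up, looking along -z (the intrinsics and any distortion apply to the point x, -y, -z); pixel columns grow to the right and rows downward; lengths in m; the calibration is good to about 2 mm. A picture is of the moment at which its call begins: read the wrist's pose just before it. There is no depth.
- workorder.hand_in(): hands the job in, once; it reports no verdict.
The state is a dict: "time_s": time; "joint_pos": joint angles; "qvel": joint speeds; "effort": joint torques, N m; "ee_pos": TCP position; "orientation": TCP orientation; "ft_force": force on the tool from outside, world axes, zero at the start; "wrist_torque": the same for the moment, N m; "gripper_width": opening from 0.0 (shut) to 1.0 (fully open).
Only numpy, scipy, OpenCV 4.12 (cv2) and the standard library are available. Lean on these libraries where they do the work, as an engineer would, in place of code of your own. Each camera call takes 0.05 s, during which the arm holds its last target.

## Task

Free the pasta machine's cutter head for cleaning: pull up the red sprung index plunger, twist it clockwise (seen from above) until you feel it settle into its hidden rest notch, and let go so it stays up by itself. Then slide the cutter head out by its black handle, fully against its end stop, and let go. Do not force the plunger or slam or jam the cutter head, and leave the timer, glass dish and both scrapers where they are.

Things in the scene. Friction and masses are not known exactly. Their poses are not given: they have to be found in the camera images.
- machine: Fixed aluminium pasta machine, base 150 x 200 mm, 190 mm tall to the plunger's top, clamped to a marble slab whose top is 45 mm above the table. Origin: centre of its underside. +x points from the cutter head to the rollers, +y is the way the cutter head slides out. Only the plunger and the black handle, 97 mm from it in +y, stand higher than 141 mm on it.
- plunger_grip (a point): Grip point of the index plunger, on its vertical axis, in the red wing: 14 mm below the wing's top, 24 mm above the steel disc (74 mm across) it stands on. Wing 12 mm thick, 44 long, 38 tall. x runs along the wing (white mark at +x), y across it, z up; it rises and turns with the plunger. At the start the wing lies along the machine's x.
- plunger_lift (a joint): Pull-up of the plunger, m. 0 = down: locks the cutter head, and must not be twisted. A spring pulls it down (7 N at 0, 0.35 N more per mm). Above 12 mm its tooth is clear of the bushing's flat face and it can turn; at 17 mm is a hard stop. Let down on the flat face it reads 11 to 12 mm (not parked), settled in the rest notch about 7.5 mm.
- plunger_turn (a joint): Turn, rad, clockwise from above, 0 at the start. The rest notch (play 0.05 rad either way) lies between 0.85 and 1.45, differs each time and is hidden in the bushing; the flat face lies before and after it. Feel for it: held lightly on the face, the hand carries part of the spring's pull, and all of it once over the notch; or lower at several angles.
- index_knob: The whole plunger (wing, disc, pin), about 0.1 kg. Its origin lies on its axis, 48 mm below plunger_grip.
- cutter_slide (a joint): How far the cutter head is slid out along the machine's +y, m; 0 at the start (locked, with 2 mm play), 0.060 at the end stop. It slides on rods with about 2 N of friction and stays where it is left; the plunger must be retracted by more than 6 mm.
- cutter_head: The sliding cutter head: steel box 52 x 130 x 60 mm with brass cutter discs on the side towards the machine's -x, 0.6 kg. Origin: centre of the underside.
- cutter_grip (a point): Centre of the black grip (upright cylinder, 24 mm across, 36 mm tall, standing on a 12 mm steel stem 54 mm tall) on the cutter head; z up, y along the direction in which it slides out. Free to grasp from above in any direction.
- timer: Red round kitchen timer, 68 mm across, 58 mm tall with its button; origin at the centre of its underside. Bystander.
- dish: Small glass dish, 76 mm across, 32 mm tall; origin at the centre of its underside. Bystander.
- green_scraper: Green silicone scraper lying flat, about 200 mm long, 14 mm thick; x along its length. Bystander.
- bench_scraper: Stainless bench scraper with a dark wooden grip, 110 x 140 mm, 20 mm thick, lying flat. Bystander.

How it is judged:
On the way:
1. the plunger rests in its notch by itself, let go, with the cutter head not yet slid (value of joint plunger_lift between 0.0062 and 0.01 m and value of joint plunger_turn above 0.75 rad and contact force between the fingers and index_knob below 0.3 N and value of joint cutter_slide below 0.006 m), for 0.3 s.
At the end, for the whole second after the job is handed in: The plunger is parked in its rest notch (6.2 to 10 mm up, turned more than 0.75 rad), the cutter head is slid out to its end stop (within 4 mm) and at rest, nothing is held (value of joint plunger_lift between 0.0062 and 0.01 m and value of joint plunger_turn above 0.75 rad and value of joint cutter_slide above 0.056 m and linear speed of cutter_head below 0.01 m/s); the robot touches nothing.
It fails at once if the plunger forced: its tooth pressed, pulled or twisted against the bushing with more than 40 N (contact force between index_knob and machine above 40 N).
It fails at once if the cutter head jammed against the lock pin or the end stop with more than 40 N (contact force between cutter_head and machine above 40 N).
It fails at once if the cutter head slammed (faster than 0.3 m/s) (velocity of joint cutter_slide above 0.3 m/s).
It fails at once if a bystander pushed more than 25 mm (distance of any of timer, dish, green_scraper, bench_scraper from where it was at the start of the episode above 0.025 m).
It also fails if it takes over 69 s, if anything falls off the work surface, if the arm or the gripper's body presses on something with over 40 N, if the wrist force passes 120 N, or if a joint passes its speed limit or range.

## Working session

There is one attempt and no reset: what is moved stays moved. The work goes in short steps, Python scripts to look and compute and a tool call to move; the robot and the scene stay as the last step left them, time stands still between calls to the robot, and variables do not carry over. Pictures are saved under pics/ and viewed, and the job is handed in when it is done.

Besides the shell and the picture viewer there is one more tool, called after "Emit:" as name(argument=value, ...), one argument or row to a line, values as JSON. step_arm: Moves the arm, as the interface text tells. Its arguments: {"type":"object","properties":{"plan":{"type":"array","items":{"type":"array"}},"newtons":{"type":"number"}},"required":["plan"]}

```bash
mkdir -p pics
cat > h.py <<'E'
import numpy as np, cv2, json
from bench import ctrl,get_image,workorder
from scipy.spatial.transform import Rotation as R
def snap(n,f):
    s=ctrl.get_state(); im=get_image(n)
    cv2.imwrite(f'pics/{f}.png',im['color'][:,:,::-1])
    d={'K':np.array(im['camera_matrix']).tolist(),'dist':np.array(im['dist']).tolist()}
    if 'eye' in im: d['eye']=np.array(im['eye']).tolist(); d['rot']=np.array(im['rotation']).tolist()
    else:
        T=np.array(im['tool_from_camera']); q=s['orientation']; Rw=R.from_quat([q[1],q[2],q[3],q[0]]).as_matrix()
        d['eye']=(Rw@T[:3,3]+np.array(s['ee_pos'])).tolist(); d['rot']=(Rw@T[:3,:3]).tolist()
    json.dump(d,open(f'pics/{f}.json','w'))
def cal(f): return json.load(open(f'pics/{f}.json'))
def ray(f,u,v):
    d=cal(f); p=cv2.undistortPoints(np.array([[[u,v]]],float),np.array(d['K']),np.array(d['dist']))[0,0]
    r=np.array(d['rot'])@np.array([p[0],-p[1],-1]); return np.array(d['eye']),r/np.linalg.norm(r)
def atz(f,u,v,z):
    e,r=ray(f,u,v); return e+r*(z-e[2])/r[2]
def tri(obs):
    A=np.zeros((3,3));b=np.zeros(3);L=[]
    for f,u,v in obs:
        e,r=ray(f,u,v);P=np.eye(3)-np.outer(r,r);A+=P;b+=P@e;L.append((e,r))
    x=np.linalg.solve(A,b); return x,[np.linalg.norm(np.cross(x-e,r)) for e,r in L]
def proj(f,X):
    d=cal(f); p=np.array(d['rot']).T@(np.array(X,float)-np.array(d['eye'])); q=np.array([p[0],-p[1],-p[2]])
    return cv2.projectPoints(q.reshape(1,1,3),np.zeros(3),np.zeros(3),np.array(d['K']),np.array(d['dist']))[0].ravel()
def crop(f,x0,y0,x1,y1,k,o):
    i=cv2.imread(f'pics/{f}.png')[y0:y1,x0:x1]; cv2.imwrite(f'pics/{o}.png',cv2.resize(i,None,fx=k,fy=k,interpolation=cv2.INTER_CUBIC))
E
python3 - <<'E'
from h import *
for n in ['scene','side','wrist']: snap(n,n+'0'); d=cal(n+'0'); print(n,np.round(d['eye'],3),np.round(d['rot'],3).tolist(),d['K'][0][0])
s=ctrl.get_state(); print({k:np.round(v,4).tolist() for k,v in s.items()}, ctrl.grip_point_offset)
E
```

```text
scene [1.179 0.19  1.026] [0.554, 0.163, 0.227, 0.784] 433.0838547650457
side [ 0.173 -0.448  1.025] [0.873, 0.304, -0.133, -0.358] 483.67238202850115
wrist [0.06  0.602 0.384] [[0.229, -0.931, -0.283], [0.973, 0.219, 0.067], [-0.0, -0.291, 0.957]] 335.56990155226464
{'time_s': 0.15, 'joint_pos': [1.2249, 0.3593, 1.5112, 0.0, 1.2725, -0.1151], 'qvel': [-0.0, -0.0029, -0.004, 0.0001, 0.0013, -0.0001], 'effort': [0.0003, -51.5757, -27.1007, 0.0674, 0.0304, -0.0001], 'ee_pos': [0.1371, 0.5836, 0.222], 'orientation': [-0.0002, 0.1152, 0.9933, -0.0007], 'ft_force': [0.4016, 0.2642, -0.3304], 'wrist_torque': [0.0134, -0.0397, -0.005], 'gripper_width': 0.9983} 0.0187
```

```bash
python3 - <<'E'
s=open('h.py').read()
s=s.replace("d['rot']=np.array(im['rotation']).tolist()\n","q=np.array(im['rotation']); d['rot']=(R.from_quat([q[1],q[2],q[3],q[0]]).as_matrix() if q.size==4 else q).tolist()\n")
open('h.py','w').write(s)
E
python3 - <<'E'
from h import *
for n in ['scene','side','wrist']: snap(n,n+'0')
print(np.array(cal('scene0')['rot']).round(2), np.array(cal('side0')['rot']).round(2))
E
```

```text
[[-0.33 -0.8   0.51]
 [ 0.94 -0.28  0.17]
 [ 0.    0.54  0.84]] [[ 0.71  0.54 -0.45]
 [-0.71  0.56 -0.44]
 [ 0.01  0.63  0.78]]
```

View pics/scene0.png

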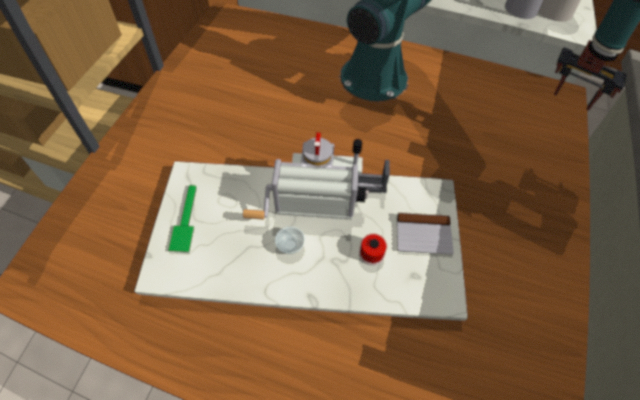

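View pics/side0.png

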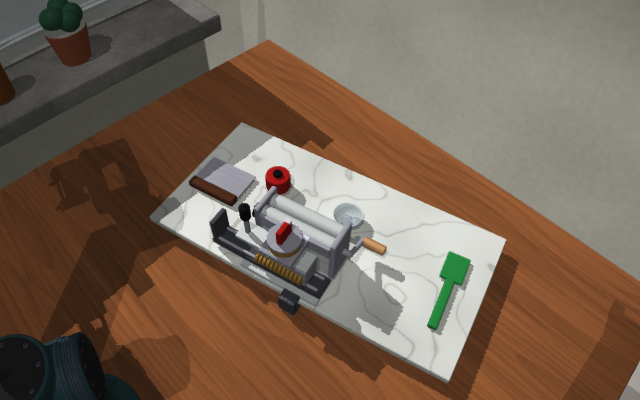

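View pics/wrist0.png

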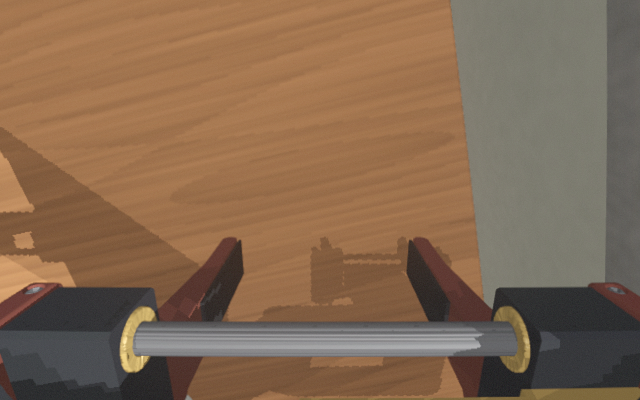

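Run:
```python
from h import *
crop('scene0',240,120,400,230,5,'c_sc'); crop('side0',200,170,360,300,5,'c_si')
```

```text
(no output)
```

View pics/c_sc.png

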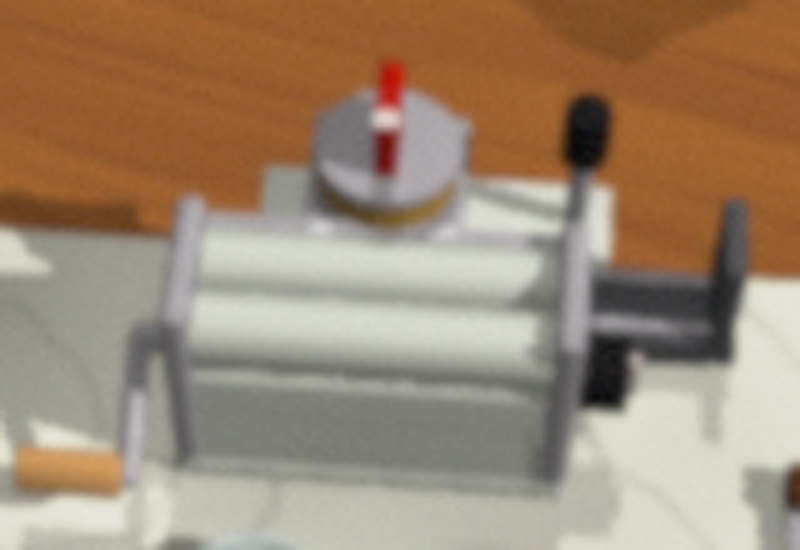

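View pics/c_si.png

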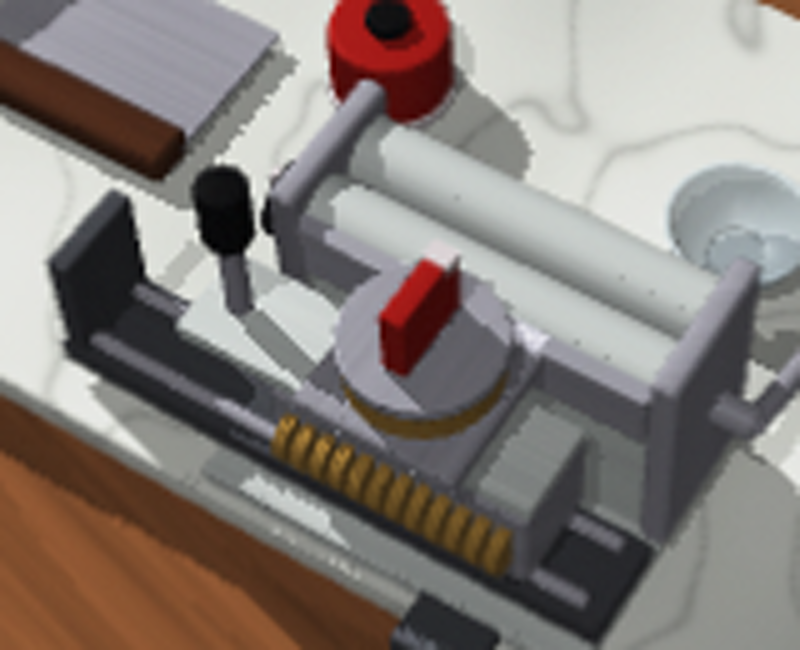

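Run:
```python
from h import *
w=[('scene0',240+389/5,120+90/5),('side0',200+420/5,170+290/5)]
h=[('scene0',240+590/5,120+107/5),('side0',200+221/5,170+178/5)]
d=[('scene0',240+391/5,120+150/5),('side0',200+428/5,170+335/5)]
for o in (w,h,d):
    print(tri(o)); 
print([atz(*x,.235) for x in w],[atz(*x,.228) for x in h])
# scraper check on marble, dish
print(atz('side0',270,180,.1),atz('side0',349,215,.06))
W=tri(w)[0];H=tri(h)[0];v=(H-W)[:2];print(np.linalg.norm(v),np.degrees(np.arctan2(v[1],v[0])))
```

```text
(array([ 0.52182582, -0.02939766,  0.22801486]), [np.float64(0.0014636582342381136), np.float64(0.0014636582342381272)])
(array([0.50038904, 0.066438  , 0.23010096]), [np.float64(0.00045032317360065103), np.float64(0.00045032317360071386)])
(array([ 0.52618823, -0.02687543,  0.18829593]), [np.float64(0.0019685379641246207), np.float64(0.0019685379641245127)])
[array([ 0.52657701, -0.02635246,  0.235     ]), array([ 0.51939223, -0.03442746,  0.235     ])] [array([0.49824795, 0.06645124, 0.228     ]), array([0.50142792, 0.06734614, 0.228     ])]
[0.65165299 0.16689184 0.1       ] [ 0.73700131 -0.02592616  0.06      ]
0.0982039145823142 102.60852454593837
```

Emit:
step_arm(
  plan=[
    [[20,-43,14],[0,0,2.5],1],
    [[24,-43,14],[0,0,2.5],1],
    [[26,-43,14],[0,0,2.5],1],
    [[27,-43,14],[0,0,2.5],1],
    [[27,-43,14],[0,0,2.5],1],
    [[27,-43,14],[0,0,2.5],1],
    [[27,-43,14],[0,0,2.5],1],
    [[27,-43,0],[0,0,2.5],1],
    [[27,-43,0],[0,0,2.5],0.3],
    [[27,-43,0],[0,0,2.5],0.3],
  ],
)

```text
time_s: 1.55
ee_pos: [0.3969, 0.1526, 0.3209]
orientation: [0.0, -0.103, 0.995, 0.0]
ft_force: [0.1, 0.6, -0.3]
gripper_width: 0.814
```

Emit:
step_arm(
  plan=[
    [[25,-36,0],[0,0,0.8],0.3],
    [[25,-36,0],[0,0,0],0.3],
    [[25,-36,0],[0,0,0],0.3],
    [[25,-36,0],[0,0,0],0.3],
    [[23,-38,0],[0,0,0],0.3],
    [[0,0,0],[0,0,0],0.3],
    [[0,0,0],[0,0,0],0.3],
  ],
)

```text
time_s: 2.42
ee_pos: [0.5187, -0.0276, 0.3204]
orientation: [-0.0, -0.109, 0.994, 0.0]
ft_force: [0.1, -0.1, 0.7]
gripper_width: 0.652
```

Run:
```python
from h import *
for n in ['scene','side','wrist']: snap(n,n+'1')
s=ctrl.get_state(); print({k:np.round(v,4).tolist() for k,v in s.items()})
```

```text
{'time_s': 2.575, 'joint_pos': [-0.1851, 0.1633, 1.5374, 0.0002, 1.4411, -1.9766], 'qvel': [0.0028, -0.0028, -0.0019, -0.0009, -0.0023, -0.0006], 'effort': [-0.3353, -40.4725, -29.5237, -0.0585, 0.0522, 0.0048], 'ee_pos': [0.5186, -0.0269, 0.3207], 'orientation': [-0.0001, -0.1101, 0.9939, 0.0001], 'ft_force': [0.4936, 0.0406, -0.5789], 'wrist_torque': [0.0394, -0.0125, 0.0102], 'gripper_width': 0.647}
```

View pics/wrist1.png

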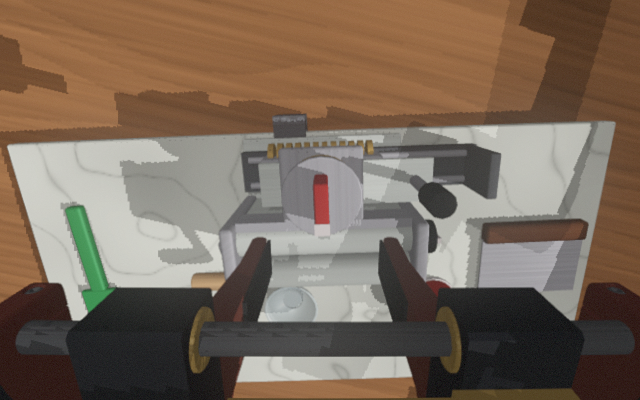

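Run:
```python
from h import *
crop('wrist1',260,130,460,250,4,'c_w1')
```

```text
(no output)
```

View pics/c_w1.png

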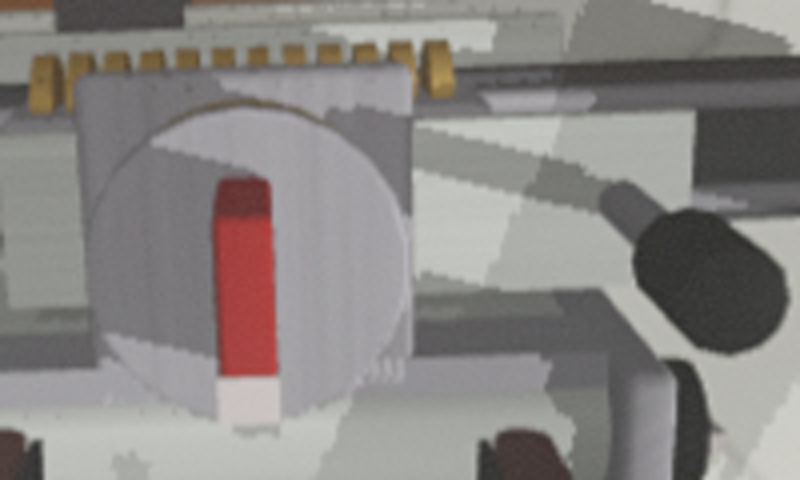

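Run:
```python
from h import *
P=lambda x,y:(260+x/4,130+y/4)
c=[atz('wrist1',*P(*p),.235) for p in [(216,217),(271,217),(280,424),(219,422)]]
print(np.round(c,4)); m=np.mean(c,0); print('wing centre',m); d=(c[2]+c[3]-c[0]-c[1])[:2]; print(np.linalg.norm(d)/2,np.degrees(np.arctan2(d[1],d[0])))
print('disc',atz('wrist1',*P(249,260),.197))
for z in (.224,.228,.232):print('handle',atz('wrist1',*P(731,297),z))
o=[('scene0',240+590/5,120+107/5),('side0',200+221/5,170+178/5),('wrist1',*P(731,297))]; print(tri(o))
w=[('scene0',240+389/5,120+90/5),('side0',200+420/5,170+290/5),('wrist1',*P(247,320))]; print(tri(w))
```

```text
[[ 0.5031 -0.0384  0.235 ]
 [ 0.5008 -0.0282  0.235 ]
 [ 0.5419 -0.0171  0.235 ]
 [ 0.5441 -0.029   0.235 ]]
wing centre [ 0.52250802 -0.0281845   0.235     ]
0.04231931206827618 14.045070686610927
disc [ 0.52066279 -0.02830329  0.197     ]
handle [0.49943261 0.06730995 0.224     ]
handle [0.49852769 0.06558296 0.228     ]
handle [0.49762277 0.06385596 0.232     ]
(array([0.49945654, 0.06602138, 0.22928927]), [np.float64(0.0006395839135054847), np.float64(0.0013376130358397358), np.float64(0.0014413076927479462)])
(array([ 0.52279158, -0.02877565,  0.22865137]), [np.float64(0.0014114626893652119), np.float64(0.0020659132775282954), np.float64(0.0015516236721959409)])
```

Emit:
step_arm(
  plan=[
    [[3.5,-1.5,-20],[0,0,1],0],
    [[0,0,-20],[0,0,0],0],
    [[0,0,-20],[0,0,0],0],
    [[0,0,-20],[0,0,0],0],
    [[0,0,-15],[0,0,0],0],
    [[0,0,-12],[0,0,0],0],
    [[0,0,-10],[0,0,0],0],
    [[0,0,0],[0,0,0],0],
  ],
  newtons=15,
)

```text
time_s: 3.58
ee_pos: [0.5223, -0.0293, 0.203]
orientation: [-0.001, -0.118, 0.993, 0.0]
ft_force: [0.3, 0.4, -0.6]
gripper_width: 0.502
```

Run:
```python
from h import *
for n in ['side','wrist']: snap(n,n+'2')
s=ctrl.get_state(); print({k:np.round(v,4).tolist() for k,v in s.items()})
crop('wrist2',160,130,480,330,2.5,'c_w2');crop('side2',220,170,360,280,5,'c_s2')
```

```text
{'time_s': 3.675, 'joint_pos': [-0.1881, 0.2685, 1.6974, -0.0001, 1.1752, -1.9958], 'qvel': [-0.0007, -0.0044, -0.0074, 0.0013, -0.001, -0.0003], 'effort': [0.0363, -43.3571, -25.0039, -0.0385, 0.0698, 0.0005], 'ee_pos': [0.523, -0.0295, 0.2039], 'orientation': [0.0002, -0.1182, 0.993, -0.0001], 'ft_force': [-0.3491, -0.2734, 0.8787], 'wrist_torque': [0.075, -0.0193, 0.0007], 'gripper_width': 0.5037}
```

View pics/c_w2.png

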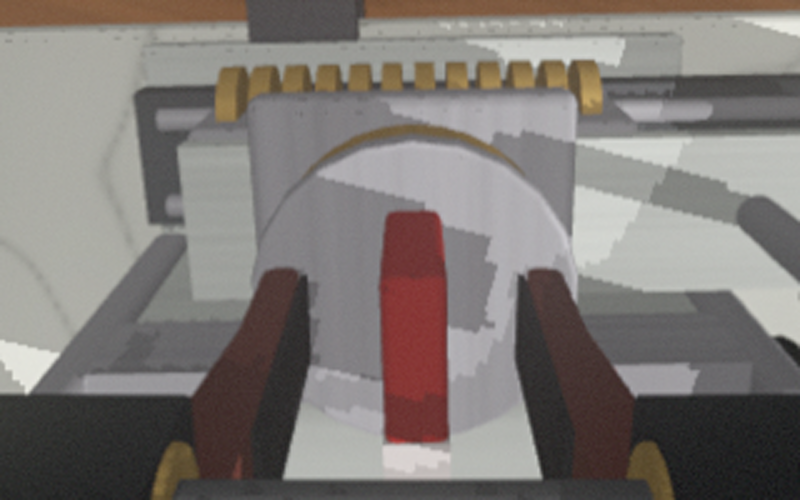

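View pics/c_s2.png

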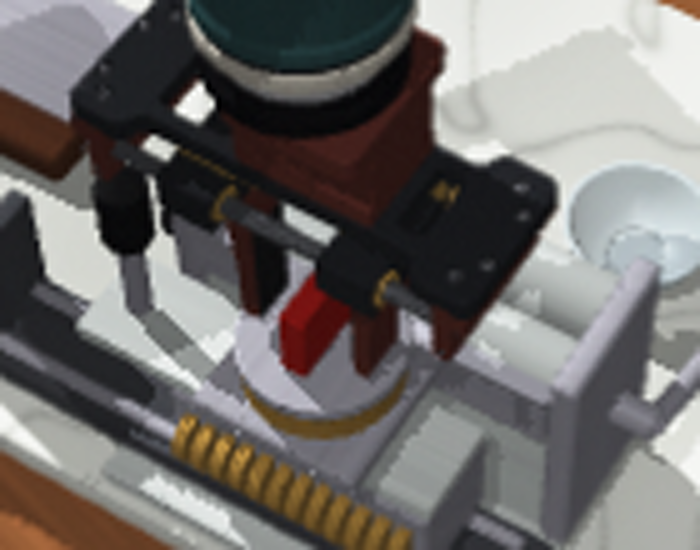

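Emit:
step_arm(
  plan=[
    [[0,0,0],[0,0,0],-0.4],
    [[0,0,0],[0,0,0],-0.6],
    [[0,0,0],[0,0,0],-0.7],
    [[0,0,0],[0,0,0],-0.8],
    [[0,0,0],[0,0,0],-1],
    [[0,0,0],[0,0,0],-1],
    [[0,0,0],[0,0,0],-1],
  ],
  newtons=15,
)

```text
time_s: 4.55
ee_pos: [0.5227, -0.029, 0.2038]
orientation: [0.0, -0.118, 0.993, 0.0]
ft_force: [-0.7, 4.2, 3.4]
gripper_width: 0.138
```

Run:
```python
from h import *
for i in range(3):
  s=ctrl.get_state(); print([np.round(s[k],4).tolist() for k in('time_s','ee_pos','ft_force','wrist_torque','gripper_width')])
```

```text
[4.55, [0.5227, -0.029, 0.2038], [-0.7288, 4.1698, 3.3935], [0.761, 0.1328, -0.0322], 0.1381]
[4.55, [0.5227, -0.029, 0.2038], [-0.7288, 4.1698, 3.3935], [0.761, 0.1328, -0.0322], 0.1381]
[4.55, [0.5227, -0.029, 0.2038], [-0.7288, 4.1698, 3.3935], [0.761, 0.1328, -0.0322], 0.1381]
```

Emit:
step_arm(
  plan=[
    [[0,0.6,1],[0,0,0],-1],
    [[0,0,2],[0,0,0],-1],
    [[0,0,2],[0,0,0],-1],
    [[0,0,0],[0,0,0],-1],
  ],
  newtons=20,
)

```text
time_s: 5.05
ee_pos: [0.5227, -0.0289, 0.2083]
orientation: [-0.0, -0.118, 0.993, -0.0]
ft_force: [2.7, 1.6, -9.9]
gripper_width: 0.141
```

Emit:
step_arm(
  plan=[
    [[0,0,2],[0,0,0],-1],
    [[0,0,2],[0,0,0],-1],
    [[0,0,2],[0,0,0],-1],
    [[0,0,2],[0,0,0],-1],
    [[0,0,2],[0,0,0],-1],
    [[0,0,0],[0,0,0],-1],
    [[0,0,0],[0,0,0],-1],
  ],
)

```text
time_s: 5.92
ee_pos: [0.5227, -0.0289, 0.2186]
orientation: [-0.0, -0.118, 0.993, -0.0]
ft_force: [3.2, 0.3, -13.1]
gripper_width: 0.134
```

Run:
```python
from h import *
snap('wrist','wrist3');snap('side','side3')
s=ctrl.get_state(); print([np.round(s[k],4).tolist() for k in('time_s','ee_pos','ft_force','wrist_torque','gripper_width')])
crop('wrist3',160,130,480,330,2.5,'c_w3');crop('side3',220,170,360,280,5,'c_s3')
```

```text
[6.025, [0.5227, -0.0289, 0.2185], [2.6189, 0.8135, -12.9313], [0.0765, -0.6833, -0.0351], 0.1342]
```

View pics/c_s3.png

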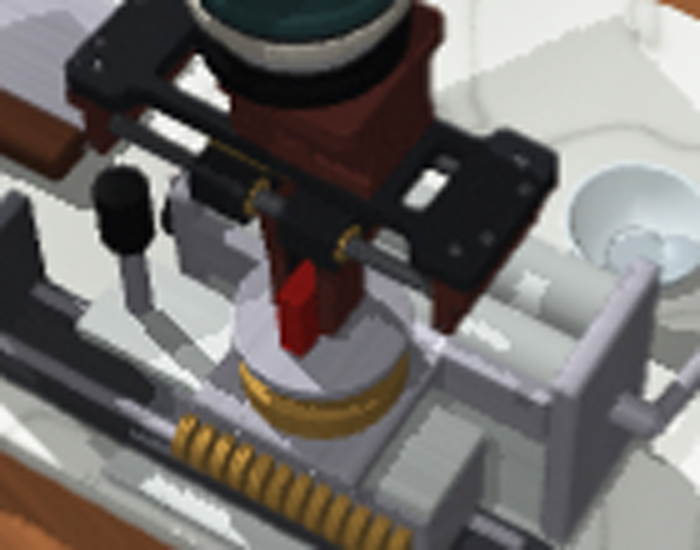

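View pics/c_w3.png

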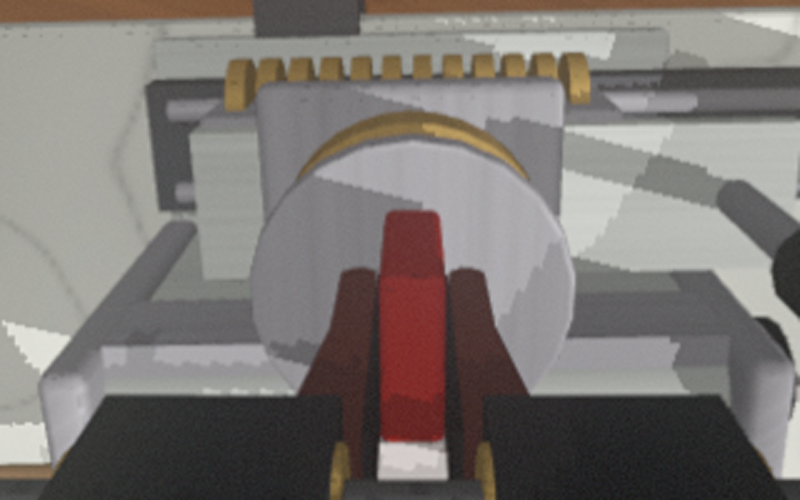

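Emit:
step_arm(
  plan=[
    [[0.5,0,0],[0,0,-3],-1],
    [[0,0,0],[0,0,-5],-1],
    [[0,0,0],[0,0,-5],-1],
    [[0,0,0],[0,0,-5],-1],
    [[0,0,0],[0,0,-6],-1],
    [[0,0,0],[0,0,-6],-1],
    [[0,0,0],[0,0,-6],-1],
    [[0,0,0],[0,0,-5],-1],
    [[0,0,0],[0,0,-3],-1],
    [[0,0,0],[0,0,0],-1],
  ],
)

```text
time_s: 7.28
ee_pos: [0.5228, -0.0286, 0.2184]
orientation: [-0.001, 0.262, 0.965, 0.0]
ft_force: [3.4, 1.6, -12.2]
gripper_width: 0.133
```

Run:
```python
from h import *
s=ctrl.get_state(); print([np.round(s[k],4).tolist() for k in('time_s','ee_pos','orientation','ft_force','wrist_torque','gripper_width','joint_pos')])
snap('wrist','wrist4')
crop('wrist4',160,130,480,330,2.5,'c_w4')
```

```text
[7.275, [0.5228, -0.0286, 0.2184], [-0.0006, 0.2622, 0.965, 0.0], [3.3677, 1.5809, -12.2359], [0.2211, -0.5617, -0.0199], 0.1327, [-0.1868, 0.2539, 1.6783, 0.0002, 1.2105, -1.2271]]
```

View pics/c_w4.png

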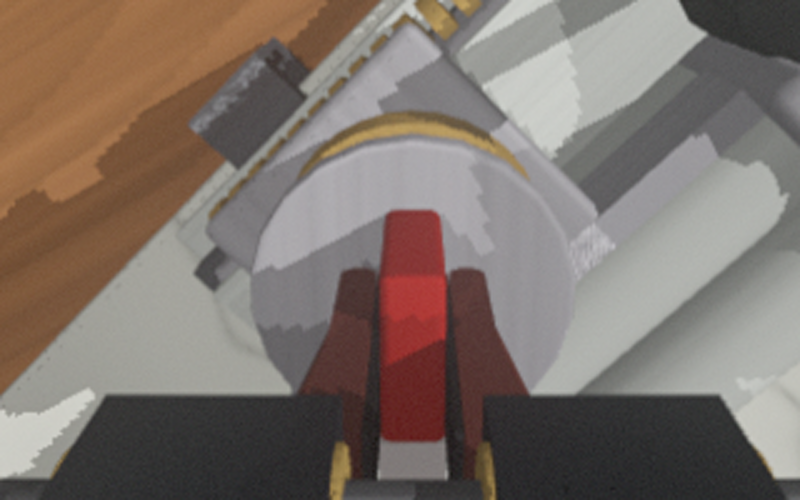

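Emit:
step_arm(
  plan=[
    [[0.3,0.2,-1],[0,0,0],-1],
    [[0,0,-1],[0,0,0],-1],
    [[0,0,-0.5],[0,0,0],-1],
    [[0,0,0],[0,0,0],-1],
    [[0,0,0],[0,0,0],-1],
  ],
)

```text
time_s: 7.95
ee_pos: [0.5229, -0.0286, 0.2159]
orientation: [-0.001, 0.262, 0.965, -0.0]
ft_force: [-1.1, 0.2, -12.2]
gripper_width: 0.137
```

Emit:
step_arm(
  plan=[
    [[0,0,-0.5],[0,0,0],-1],
    [[0,0,0],[0,0,0],-1],
    [[0,0,0],[0,0,0],-1],
  ],
)

```text
time_s: 8.32
ee_pos: [0.5229, -0.0286, 0.2157]
orientation: [-0.001, 0.262, 0.965, -0.0]
ft_force: [-4.3, 0.6, -7.9]
gripper_width: 0.138
```

Emit:
step_arm(
  plan=[
    [[0,0,0],[0,0,-3],-1],
    [[0,0,0],[0,0,0],-1],
  ],
)

```text
time_s: 8.57
ee_pos: [0.5229, -0.0286, 0.2154]
orientation: [-0.001, 0.287, 0.958, -0.0]
ft_force: [-4.2, 1.3, -9.0]
gripper_width: 0.134
```

Emit:
step_arm(
  plan=[
    [[0,0,0],[0,0,-3],-1],
    [[0,0,0],[0,0,0],-1],
  ],
)

```text
time_s: 8.82
ee_pos: [0.5229, -0.0286, 0.2152]
orientation: [-0.001, 0.312, 0.95, -0.0]
ft_force: [-3.6, 1.3, -12.4]
gripper_width: 0.134
```

Emit:
step_arm(
  plan=[
    [[0,0,0],[0,0,-3],-1],
    [[0,0,0],[0,0,0],-1],
  ],
)

```text
time_s: 9.07
ee_pos: [0.523, -0.0285, 0.2152]
orientation: [-0.001, 0.336, 0.942, -0.0]
ft_force: [-4.5, 0.8, -12.4]
gripper_width: 0.137
```

Emit:
step_arm(
  plan=[
    [[0,0,0],[0,0,-2],-1],
    [[0,0,0],[0,0,0],-1],
  ],
)

```text
time_s: 9.32
ee_pos: [0.523, -0.0286, 0.2156]
orientation: [-0.001, 0.354, 0.935, -0.0]
ft_force: [-5.5, 1.6, -10.5]
gripper_width: 0.135
```

Emit:
step_arm(
  plan=[
    [[0,0,0],[0,0,-2],-1],
    [[0,0,0],[0,0,0],-1],
  ],
)

```text
time_s: 9.57
ee_pos: [0.523, -0.0285, 0.2157]
orientation: [-0.001, 0.37, 0.929, -0.0]
ft_force: [-5.5, 1.7, -9.6]
gripper_width: 0.134
```

Emit:
step_arm(
  plan=[
    [[-0.6,0.2,0.5],[0,0,2.7],-1],
    [[0,0,0],[0,0,2.7],-1],
    [[0,0,-0.5],[0,0,0],-1],
    [[0,0,0],[0,0,0],-1],
  ],
)

```text
time_s: 10.07
ee_pos: [0.5229, -0.0285, 0.2155]
orientation: [-0.0, 0.326, 0.945, -0.0]
ft_force: [-4.1, 0.3, -12.6]
gripper_width: 0.136
```

Emit:
step_arm(
  plan=[
    [[0,0,-1],[0,0,0],-1],
    [[0,0,0],[0,0,0],-1],
    [[0,0,0],[0,0,0],-1],
  ],
)

```text
time_s: 10.45
ee_pos: [0.5229, -0.0285, 0.2146]
orientation: [-0.0, 0.326, 0.945, -0.0]
ft_force: [-3.8, -0.2, -11.3]
gripper_width: 0.134
```

Emit:
step_arm(
  plan=[
    [[0,0,-1],[0,0,0],-1],
    [[0,0,-1],[0,0,0],-1],
    [[0,0,0],[0,0,0],-1],
    [[0,0,0],[0,0,0],-1],
  ],
)

```text
time_s: 10.95
ee_pos: [0.5229, -0.0285, 0.2126]
orientation: [-0.0, 0.326, 0.945, -0.0]
ft_force: [-5.0, -1.1, -11.4]
gripper_width: 0.13
```

Emit:
step_arm(
  plan=[
    [[0,0,-0.5],[0,0,0],-1],
    [[0,0,-0.5],[0,0,0],-1],
    [[0,0,-0.3],[0,0,0],-1],
    [[0,0,0],[0,0,0],-1],
    [[0,0,0],[0,0,0],-1],
  ],
)

```text
time_s: 11.58
ee_pos: [0.5229, -0.0285, 0.2117]
orientation: [0.0, 0.326, 0.945, -0.0]
ft_force: [-5.5, -1.2, -8.0]
gripper_width: 0.132
```

Emit:
step_arm(
  plan=[
    [[-0.6,-0.1,-0.2],[0,0,0],-1],
    [[0,0,-0.2],[0,0,0],-1],
    [[0,0,0],[0,0,0],-1],
    [[0,0,0],[0,0,0],-1],
  ],
  newtons=10,
)

```text
time_s: 12.08
ee_pos: [0.5229, -0.0285, 0.2115]
orientation: [0.001, 0.326, 0.945, 0.0]
ft_force: [-4.7, 1.2, -1.5]
gripper_width: 0.134
```

Emit:
step_arm(
  plan=[
    [[0,0,0],[0,0,0],-0.6],
    [[0,0,0],[0,0,0],-0.4],
    [[0,0,0],[0,0,0],-0.2],
    [[0,0,0],[0,0,0],0],
    [[0,0,0],[0,0,0],0],
  ],
)

```text
time_s: 12.7
ee_pos: [0.5225, -0.0286, 0.211]
orientation: [0.0, 0.326, 0.945, -0.0]
ft_force: [-0.1, -0.5, -0.5]
gripper_width: 0.498
```

Run:
```python
from h import *
snap('wrist','wrist5');snap('side','side5')
s=ctrl.get_state(); print([np.round(s[k],4).tolist() for k in('time_s','ee_pos','ft_force','gripper_width')])
crop('wrist5',160,130,480,330,2.5,'c_w5');crop('side5',220,170,360,280,5,'c_s5')
```

```text
[12.8, [0.5224, -0.0285, 0.2109], [0.068, -0.4959, 0.0645], 0.4982]
```

View pics/c_w5.png

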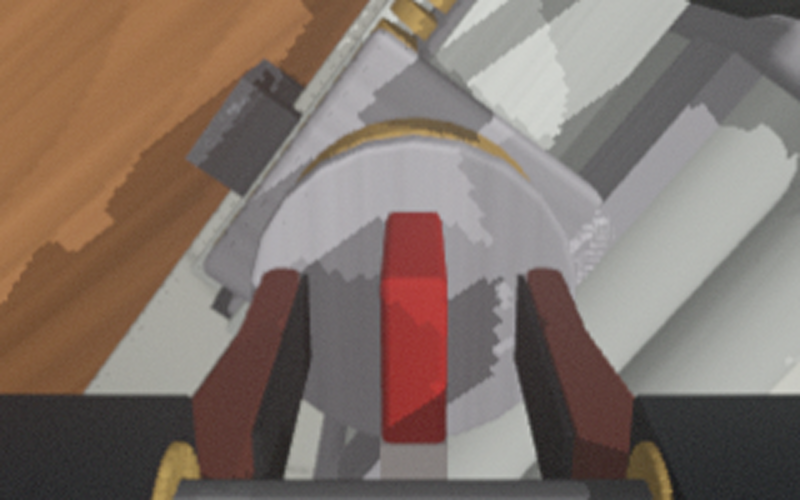

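View pics/c_s5.png

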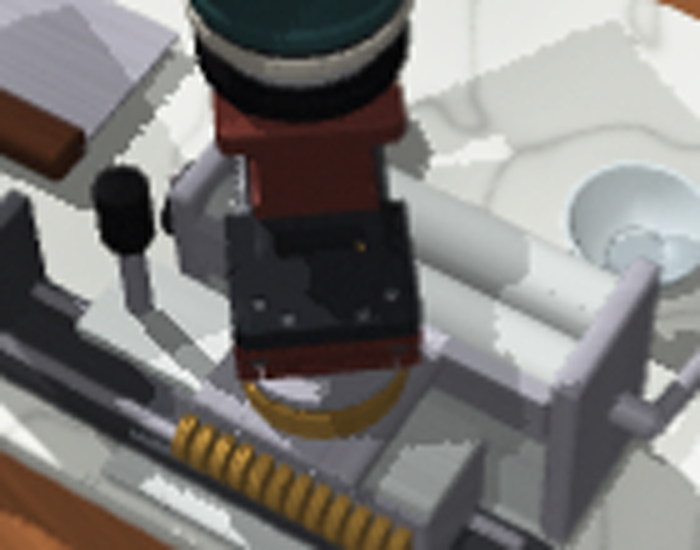

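Emit:
step_arm(
  plan=[
    [[0,0,15],[0,0,0],0.1],
    [[0,0,22],[0,0,0],0.1],
    [[0,0,25],[0,0,6],0.1],
    [[0,16,15],[0,0,9],0.1],
    [[-6,20,0],[0,0,9],0.1],
    [[-6,20,0],[0,0,9],0.1],
    [[-6,20,0],[0,0,9],0.1],
    [[-5,18.5,0],[0,0,9],0.1],
    [[0,0,0],[0,0,0],0.1],
    [[0,0,0],[0,0,0],0.1],
  ],
)

```text
time_s: 14.05
ee_pos: [0.4998, 0.0655, 0.2885]
orientation: [0.0, -0.112, 0.994, -0.0]
ft_force: [0.1, 0.9, -0.2]
gripper_width: 0.549
```

Run:
```python
from h import *
s=ctrl.get_state(); print([np.round(s[k],4).tolist() for k in('time_s','ee_pos','orientation','ft_force','gripper_width')])
snap('wrist','wrist6');snap('side','side6');snap('scene','scene6')
crop('wrist6',160,100,480,300,2.5,'c_w6');crop('side6',220,170,360,280,5,'c_s6');crop('scene6',260,100,400,200,5,'c_c6')
```

```text
[14.05, [0.4998, 0.0655, 0.2885], [0.0005, -0.1116, 0.9937, -0.0003], [0.0906, 0.8626, -0.1777], 0.5489]
```

View pics/c_w6.png

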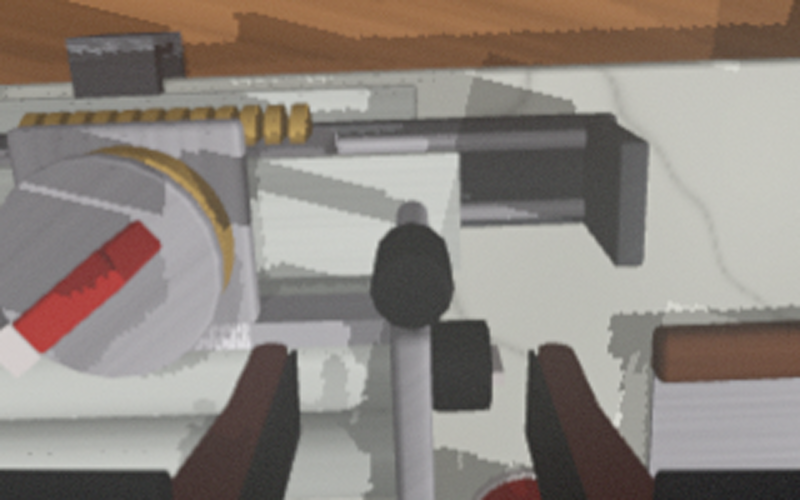

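View pics/c_s6.png

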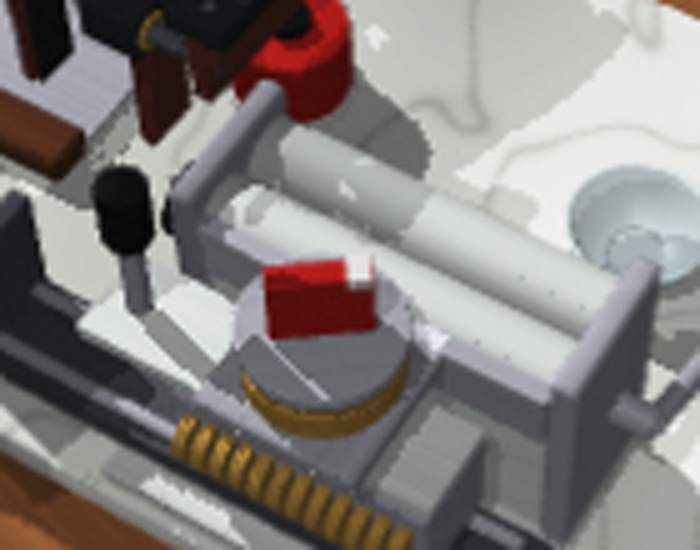

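View pics/c_c6.png

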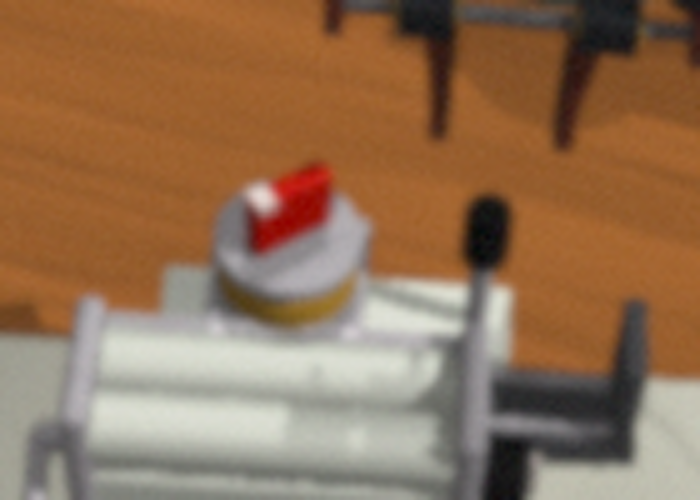

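Run:
```python
from h import *
for z in (.226,.229): print(atz('wrist6',160+412/2.5,100+288/2.5,z))
print(tri([('wrist6',160+412/2.5,100+288/2.5),('wrist1',260+731/4,130+297/4),('scene0',240+590/5,120+107/5),('side0',200+221/5,170+178/5)]))
```

```text
[0.4990998  0.06563753 0.226     ]
[0.49806977 0.06540006 0.229     ]
(array([0.49906593, 0.065867  , 0.22903222]), [np.float64(0.0010509204816111213), np.float64(0.0009666179790293493), np.float64(0.0007363462372534477), np.float64(0.0018173378090560234)])
```

Emit:
step_arm(
  plan=[
    [[-0.8,0,-15],[0,0,0],0],
    [[0,0,-20],[0,0,0],0],
    [[0,0,-20],[0,0,0],0],
    [[0,0,-18],[0,0,0],0],
    [[0,0,-12],[0,0,0],0],
    [[0,0,-8],[0,0,0],0],
    [[0,0,0],[0,0,0],0],
    [[0,0,0],[0,0,0],-0.3],
    [[0,0,0],[0,0,0],-0.36],
  ],
  newtons=12,
)

```text
time_s: 15.32
ee_pos: [0.499, 0.066, 0.1955]
orientation: [0.001, -0.113, 0.994, -0.0]
ft_force: [-0.1, -0.9, -0.4]
gripper_width: 0.33
```

Run:
```python
from h import *
s=ctrl.get_state(); print([np.round(s[k],4).tolist() for k in('time_s','ee_pos','orientation','ft_force','gripper_width')])
snap('wrist','wrist7')
crop('wrist7',160,100,480,300,2.5,'c_w7')
```

```text
[15.325, [0.499, 0.066, 0.1955], [0.0006, -0.113, 0.9936, -0.0001], [-0.0901, -0.8942, -0.4326], 0.3299]
```

View pics/c_w7.png

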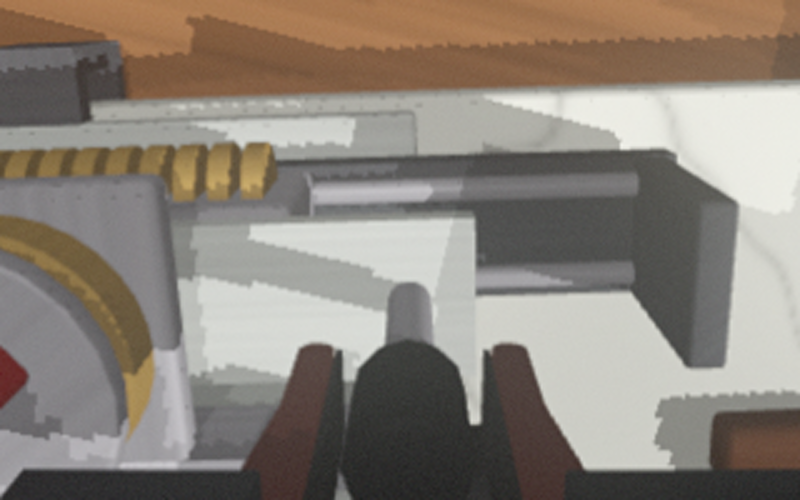

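Emit:
step_arm(
  plan=[
    [[0,0,0],[0,0,0],-0.5],
    [[0,0,0],[0,0,0],-0.7],
    [[0,0,0],[0,0,0],-0.7],
    [[0,0,0],[0,0,0],-0.7],
  ],
  newtons=12,
)

```text
time_s: 15.88
ee_pos: [0.4989, 0.0658, 0.1953]
orientation: [0.0, -0.113, 0.994, -0.0]
ft_force: [-0.7, -1.0, 4.8]
gripper_width: 0.269
```

Emit:
step_arm(
  plan=[
    [[-0.2,1,0],[0,0,0],-0.7],
    [[-0.5,2,0],[0,0,0],-0.7],
    [[-0.7,2.9,0],[0,0,0],-0.7],
    [[-1,4,0],[0,0,0],-0.7],
    [[0,0,0],[0,0,0],-0.7],
  ],
)

```text
time_s: 16.5
ee_pos: [0.4962, 0.0761, 0.1953]
orientation: [0.0, -0.113, 0.994, -0.0]
ft_force: [-0.6, -0.2, 7.0]
gripper_width: 0.271
```

Emit:
step_arm(
  plan=[
    [[-0.7,3,0.4],[0,0,0],-0.7],
    [[-1.2,5,0],[0,0,0],-0.7],
    [[-1.2,5,0],[0,0,0],-0.7],
    [[-1.2,5,0],[0,0,0],-0.7],
    [[-1.2,5,0],[0,0,0],-0.7],
    [[-1.2,5,0],[0,0,0],-0.7],
    [[-1.2,5,0],[0,0,0],-0.7],
    [[-1,4,0],[0,0,0],-0.7],
    [[-0.5,2,0],[0,0,0],-0.7],
    [[0,0,0],[0,0,0],-0.7],
  ],
)

```text
time_s: 17.75
ee_pos: [0.4858, 0.1154, 0.1953]
orientation: [-0.001, -0.113, 0.994, 0.0]
ft_force: [-4.1, -1.1, 5.9]
gripper_width: 0.271
```

Emit:
step_arm(
  plan=[
    [[-0.7,1,0],[0,0,0],-0.7],
    [[-0.3,1,0],[0,0,0],-0.7],
    [[-0.3,1,0],[0,0,0],-0.7],
    [[-0.3,1,0],[0,0,0],-0.7],
    [[-0.3,1,0],[0,0,0],-0.7],
    [[-0.3,1,0],[0,0,0],-0.7],
    [[0,0,0],[0,0,0],-0.7],
  ],
)

```text
time_s: 18.62
ee_pos: [0.4844, 0.1211, 0.1953]
orientation: [-0.0, -0.113, 0.994, 0.0]
ft_force: [-2.7, -1.9, 5.4]
gripper_width: 0.274
```

Emit:
step_arm(
  plan=[
    [[-0.2,0.8,0],[0,0,0],-0.7],
    [[-0.2,0.7,0],[0,0,0],-0.7],
    [[0,0,0],[0,0,0],-0.7],
  ],
)

```text
time_s: 19.0
ee_pos: [0.484, 0.1225, 0.1953]
orientation: [-0.0, -0.113, 0.994, 0.0]
ft_force: [-2.6, -2.1, 5.8]
gripper_width: 0.273
```

Emit:
step_arm(
  plan=[
    [[-0.1,0.5,0],[0,0,0],-0.7],
    [[-0.1,0.5,0],[0,0,0],-0.7],
    [[0,0,0],[0,0,0],-0.7],
  ],
)

```text
time_s: 19.38
ee_pos: [0.4838, 0.1232, 0.1953]
orientation: [-0.0, -0.113, 0.994, -0.0]
ft_force: [-2.7, -3.2, 5.7]
gripper_width: 0.268
```

Emit:
step_arm(
  plan=[
    [[-0.1,0.5,0],[0,0,0],-0.7],
    [[0,0,0],[0,0,0],-0.7],
  ],
)

```text
time_s: 19.62
ee_pos: [0.4838, 0.1232, 0.1953]
orientation: [-0.0, -0.113, 0.994, -0.001]
ft_force: [-2.2, -4.6, 5.2]
gripper_width: 0.269
```

Emit:
step_arm(
  plan=[
    [[-0.1,0.5,0],[0,0,0],-0.7],
    [[0,0,0],[0,0,0],-0.7],
  ],
)

```text
time_s: 19.88
ee_pos: [0.4838, 0.1232, 0.1953]
orientation: [-0.0, -0.113, 0.994, -0.001]
ft_force: [-1.7, -6.6, 5.1]
gripper_width: 0.269
```

Emit:
step_arm(
  plan=[
    [[0.1,-0.8,0],[0,0,0],-0.7],
    [[0,0,0],[0,0,0],-0.3],
    [[0,0,0],[0,0,0],-0.1],
    [[0,0,0],[0,0,0],0],
    [[0,0,0],[0,0,0],0],
    [[0,0,15],[0,0,0],0],
    [[0,0,25],[0,0,0],0],
    [[0,0,30],[0,0,0],0],
    [[0,0,30],[0,0,0],0],
    [[0,0,0],[0,0,0],0],
  ],
)

```text
time_s: 21.12
ee_pos: [0.4857, 0.1238, 0.2985]
orientation: [0.003, -0.113, 0.994, -0.0]
ft_force: [0.4, 0.4, 0.2]
gripper_width: 0.502
```

Run:
```python
from h import *
s=ctrl.get_state(); print([np.round(s[k],4).tolist() for k in('time_s','ee_pos','orientation','ft_force','gripper_width')])
snap('wrist','wrist8');snap('side','side8');snap('scene','scene8')
crop('side8',200,150,360,290,5,'c_s8');crop('scene8',240,110,400,210,5,'c_c8')
```

```text
[21.125, [0.4857, 0.1238, 0.2985], [0.0031, -0.113, 0.9936, -0.0], [0.4331, 0.3918, 0.1949], 0.5017]
```

View pics/wrist8.png

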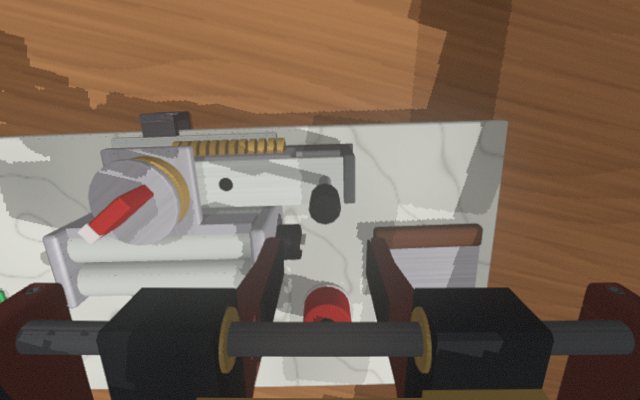

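View pics/c_s8.png

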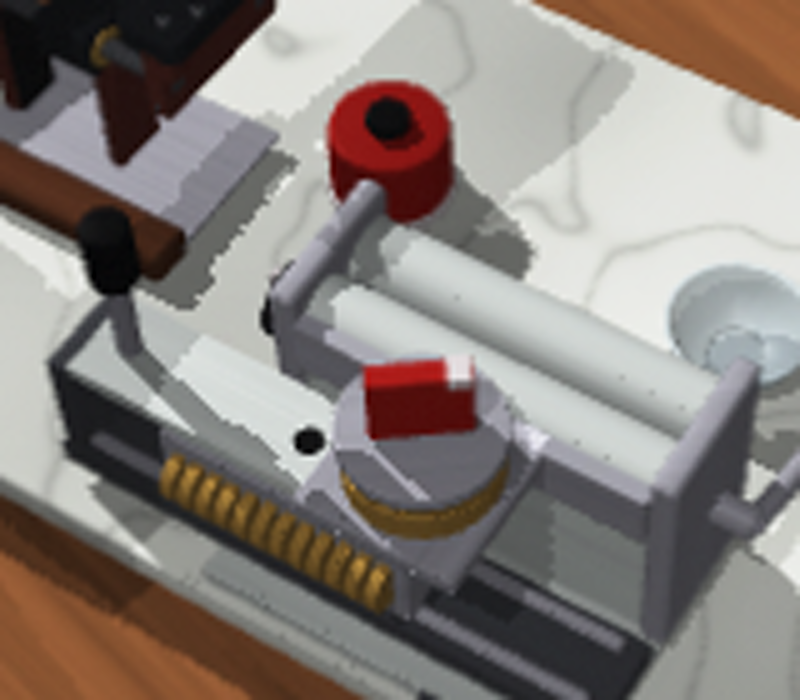

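View pics/c_c8.png

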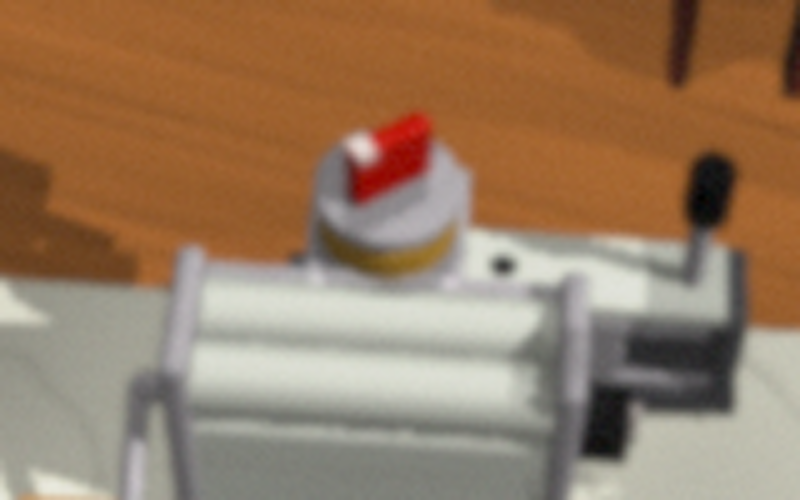

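Run:
```python
from h import *
a,e=tri([('scene8',240+714/5,110+166/5),('side8',200+107/5,150+222/5)]); b=tri([('scene0',240+590/5,120+107/5),('side0',200+221/5,170+178/5)])[0]
print(a,e,a-b,np.linalg.norm((a-b)[:2]))
print(workorder.hand_in())
```

```text
[0.48504419 0.12372801 0.22909298] [np.float64(0.0010017821952567141), np.float64(0.001001782195256711)] [-0.01534485  0.05729001 -0.00100798] 0.05930943524331614
the job is handed in; nothing more can be done
None
```

The plunger is parked in its rest notch and the cutter head is out against its end stop. I let go of both and handed the job in at about 21 s.

**Plunger:** I lifted it about 14.5 mm and turned it clockwise to 0.77 rad. I then felt along the flat face. The hand carried the full spring pull at about 0.87 and 0.92 rad, and only part of it at 0.82 and from 0.96 rad on. I lowered it at about 0.90 rad, and it settled at about 7.5 mm by the change in hand height. The force on the tool was about zero once the fingers opened, and later pictures show the wing still turned and raised.

**Cutter head:** I slid it out slowly by the black handle until the arm stopped moving and the resisting force rose to about 7 N. Arm travel was about 59.3 mm, and the camera measurement of the handle also gave 59.3 mm. The nominal stop is 60 mm, and my measurements are good to about 2 mm.

**Final checks:** Nothing disagreed with the goal. The wrist force was near zero after release, with the gripper raised clear. The timer, dish and bench scraper looked unmoved in the last pictures. The green scraper was almost out of view there and was not checked separately, but the arm never went near it.

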